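# Stow the kettle tray past its sprung locking stud

### The job

Stow the pull-out kettle tray for the drive: with a fingertip press the sprung steel stud in the tray's hand slot down below the tray, keep it down while you push the tray away from you over it, then push the tray gently fully home, until the stud springs up behind the tray's near edge and locks it. Grip and lift nothing and touch only the stud and the tray: the kettle and the stacked mugs ride along upright in their places, and everything else on the counter stays where it is.

Things in the scene. Friction and masses are not known exactly. Their poses are not given: they have to be found in the camera images.
- slide: Fixed base of the pull-out tray: two aluminium runners (450 long, 28 high, 260 apart), a lock plate and a black round stud housing (48 dia, top 22 above the counter). Origin on the counter, mid slide. Its level x axis is the way the tray is pushed home (away from the robot, yaw up to 0.35 rad either way), y left, z up. The stud's axis stays at x = -110 mm, y = 0 of this frame.
- tray_slot (a point): Centre of the hand slot in the birch tray board, on its top face, 44 above the counter; moves with the tray, axes as slide. The slot is a through hole 40 long (x) by 90 wide (y); its far wall is a good place to push. Board: 310 wide, 335 long, 10 thick (underside 34 above the counter, empty space below but for housing and runners). A 22 high rail crosses the tray 60 beyond this point.
- tray_edge (a point): Middle of the tray's near edge, on its top face, 80 nearer than tray_slot; moves with the tray. When the tray is home this edge is just beyond the stud.
- stud_top (a point): Centre of the flat top of the steel locking stud, an upright cylinder 34 in diameter standing in the middle of the hand slot, 3 mm clear of its near and far walls. Sprung up, its top is 48 above the counter (4 above the tray's top face); it moves only straight down. While it stands in the slot the tray is locked.
- stud (a joint): How far the stud is pressed down (m): 0 up, 0.020 at its stop; spring 5 N at first, 10 N at the stop. Pressed less than 0.014 it still blocks the slot's near wall; from 0.015 on the tray can slide over it. Once that wall is over the stud (tray travel above about 0.005) the tray itself keeps it down, at 0.014.
- tray (a joint): Travel of the tray along the slide's x (m): within 0.003 of 0 when locked pulled out, 0.102 at the rubber end buffers. Past 0.097 its near edge has cleared the stud, which springs up behind it and locks it home. It slides against about 3 N plus 1 to 2 N rubbing from the stud, and stays where it is left.
- kettle: Stainless steel kettle, 132 in diameter, 193 high over its black bail handle, about 0.7 kg, standing loose on a black silicone trivet (5 high, fixed to the tray) on the left half of the tray beyond the fiddle rail: about 170 beyond the slot's centre and 68 to its left. Origin: centre of its underside. Rides with the tray; not to be touched.
- mug_low: Lower of two stacked cream enamel mugs, 82 in diameter, 74 high, 0.16 kg, standing loose on the right half of the tray about 180 beyond the slot's centre and 85 to its right. Origin: centre of its underside. Not to be touched.
- mug_top: Upper mug of the stack, alike, its foot sitting in the mouth of the lower one (origin 67.5 above that of the lower). Not to be touched.
- coffee_jar: Amber glass jar, 76 in diameter, 120 high, on the counter to the right of the tray's near end. Origin: centre of its underside. Leave alone.
- spoon: Spoon with a wooden handle, 140 long, lying on the counter to the left of the tray's near end. Leave alone.
- grinder: Turned wooden pepper grinder, 52 in diameter, 124 high, on the counter to the right of the tray. Leave alone.
- soap_bottle: White plastic bottle, 58 in diameter, 190 high, on the counter to the right of the tray, beyond the grinder. Leave alone.
- storage_box: Plastic storage box with clip-on lid, 252 x 177 x 100 high, on the counter to the left of the tray. Leave alone.

How it is judged:
By the outcome, as a careful person would: the job done as asked, in the order asked, and still so for the second after the job is handed in, with the robot touching nothing.
It also fails if it takes over 38 s, if anything falls off the work surface, if the arm or the gripper's body presses on something with over 40 N, if the wrist force passes 120 N, or if a joint passes its speed limit or range.

### The arm

A 7-joint arm with a two-finger parallel gripper is mounted at the origin on the work surface. World frame = base frame: x ahead of the robot, y to its left, z up, the work surface at z = 0. Lengths are in m, angles in degrees, forces in N, time in s.
With the tool pointing down it reaches from about 0.425 to 0.875 m from the base axis. Payload 4.7 kg.
Tool frame: the origin (TCP) lies at the centre of the arm's flange, where the gripper is bolted on; the fingertips stand 182 mm ahead of it and the grasp point (between the pads) lies 164 mm ahead of it; z points along the fingers, x is the direction in which the jaws open and shut, and the axes are right-handed (so a half turn about z gives the same grasp; the last joint's range is limited). The gripper opens to 87 mm and grips with 3 to 60 N. Pads are 19 mm wide; open, the fingers measure 117 mm over their backs; the gripper's body (75 mm by 190 mm) begins 51 mm behind the grasp point.
Start: joints at [65.781, 18.392, -4.016, 83.108, 1.295, 78.541, -3.26], TCP at [0.275, -0.589, 0.405] pointing down, gripper open.
Joint ranges: [-163.93, 163.93], [-17.29, 119.83], [-79.2, 71.16], [3.27, 140.29], [-89.18, 269.18], [5.43, 117.66], [-154.24, 154.24]. Speed limits (degrees/s): [147.25, 147.25, 180, 180, 180, 180, 180].

### API

Orientations are given as [roll, pitch, yaw] about the fixed x, y, z axes, in that order (R = Rz(yaw) Ry(pitch) Rx(roll)).
In Python, from cell import env gives the robot as it stands. The module is installed in compiled form; this text tells all that it offers.
- The arm moves only by the tool carry_out, never from a script. Its argument "increments" is a list of rows, each a list of 5 numbers: the shift along the world's x, y, z in m, then the turn about the world's z in degrees, then the gripper's target within -1 to 1 (shut at 1, half-way at 0, fully open at -1). In form: [[dx, dy, dz, spin, jaw], ...]. A call has 1 to 20 rows; each row is the pose to reach, as a shift and turn from the pose commanded when the call began; what a row does not reach only later rows make up. A row lasts 1/10 s, in which the tool goes at most 50 mm and 8.59 degrees, less where a joint would pass 70% of its speed; a pose out of reach is approached as far as the arm can. A call with a gripper value outside its range is refused whole. The fingers move at their own pace and stop on an object; "grip_force" is the grip in N (left out, the last holds). Time passes only in rows, so rows that repeat a pose let the fingers close. It gives the time, the measured TCP pose, the force and the opening at its end, in the units of the state.
- env.get_obs(): the state, without advancing time (a new reading comes with each control period).
- env.read_camera(name): name is "side" or "top" or "wrist"; returns (picture, depth): 420x560x3 uint8, red, green, blue; 420x560 float32, m along the optical axis (not along the pixel's ray), 0 where there is no reading.
- env.get_calibration(name): a dict with "K" (3x3 intrinsics, pixels), "camera_from_world" (4x4, takes a point from world to camera coordinates); the wrist camera has in their place "T_tool_cam" (4x4, takes a point from camera to tool coordinates, whose origin is the TCP and whose axes are the tool frame's). Camera axes: x right, y down, z forward; pixel columns grow to the right and rows downward; lengths in m; the calibration is good to about 2 mm. A picture is of the moment at which its call begins: read the wrist's pose just before it. get_calibration takes no time and is no camera call.
- env.sign_off(): hands the job in, once; it reports no verdict.
The state is a dict: "time_s": time; "qpos": joint angles; "joint_velocities": joint speeds; "effort": joint torques, N m; "tool_pos": TCP position; "tool_rot": TCP orientation; "force": force on the tool from outside, world axes, zero at the start; "wrist_torque": the same for the moment, N m; "grip_width": finger opening in m.
Only numpy, scipy, OpenCV 4.12 (cv2) and the standard library are available. Lean on these libraries where they do the work, as an engineer would, in place of code of your own. Each camera call takes 0.05 s, during which the arm holds its last target.

## Working session

There is one attempt and no reset: what is moved stays moved. The work goes in short steps, Python scripts to look and compute and a tool call to move; the robot and the scene stay as the last step left them, time stands still between calls to the robot, and variables do not carry over. Pictures are saved under pics/ and viewed, and the job is handed in when it is done.

Besides the shell and the picture viewer there is one more tool, called after "Request:" as name(argument=value, ...), one argument or row to a line, values as JSON. carry_out: Moves the arm, as the interface text tells. Its arguments: {"type":"object","properties":{"increments":{"type":"array"},"grip_force":{"type":"number"}},"required":["increments"]}

```bash
mkdir -p pics
cat > h.py <<'E'
import numpy as np, cv2
from cell import env
def snap(n,tag):
    p,d=env.read_camera(n); cv2.imwrite(f'pics/{tag}.png',p[:,:,::-1]); np.save(f'pics/{tag}.npy',d); return p,d
E
python3 - <<'E'
from h import *
o=env.get_obs(); print({k:np.round(v,3).tolist() for k,v in o.items()})
for n in('side','top'):
    snap(n,n+'0'); print(n,env.get_calibration(n))
print(env.get_calibration('wrist'))
E
```

```text
{'time_s': 0.0, 'qpos': [65.783, 18.439, -4.017, 83.177, 1.294, 78.541, -3.261], 'joint_velocities': [-0.017, 0.092, 0.042, -0.062, -0.009, -0.04, -0.045], 'effort': [-0.001, -49.129, -0.405, -31.253, -0.064, 0.044, 0.0], 'tool_pos': [0.275, -0.589, 0.404], 'tool_rot': [179.995, 0.111, -64.974], 'force': [0.016, -0.03, -0.056], 'wrist_torque': [0.019, 0.01, 0.005], 'grip_width': 0.087}
side {'K': array([[406.14272639,   0.        , 277.40812461],
       [  0.        , 406.14272639, 207.73917391],
       [  0.        ,   0.        ,   1.        ]]), 'camera_from_world': array([[-0.66997401, -0.7422442 , -0.01443521,  0.40747859],
       [-0.54762016,  0.50724159, -0.66544581,  0.34881588],
       [ 0.50124543, -0.43792638, -0.74630658,  0.76298235],
       [ 0.        ,  0.        ,  0.        ,  1.        ]])}
top {'K': array([[451.33788349,   0.        , 286.45613507],
       [  0.        , 451.33788349, 210.30938822],
       [  0.        ,   0.        ,   1.        ]]), 'camera_from_world': array([[-0.07123446, -0.99745866,  0.00136914,  0.06252293],
       [-0.9726128 ,  0.06915547, -0.22190508,  0.56168361],
       [ 0.22124646, -0.01713893, -0.97506731,  1.06692094],
       [ 0.        ,  0.        ,  0.        ,  1.        ]])}
{'K': array([[335.52360284,   0.        , 278.58658054],
       [  0.        , 335.52360284, 216.46846397],
       [  0.        ,   0.        ,   1.        ]]), 'T_tool_cam': array([[ 9.99998770e-01, -2.96497065e-04,  1.54022204e-03,
        -1.89856037e-04],
       [-1.51707677e-04,  9.59083473e-01,  2.83123416e-01,
        -7.84922715e-02],
       [-1.56114676e-03, -2.83123301e-01,  9.59082248e-01,
         2.01740941e-02],
       [ 0.00000000e+00,  0.00000000e+00,  0.00000000e+00,
         1.00000000e+00]])}
```

View pics/top0.png

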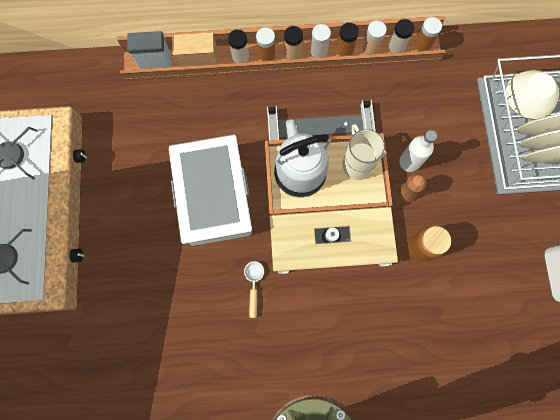

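View pics/side0.png

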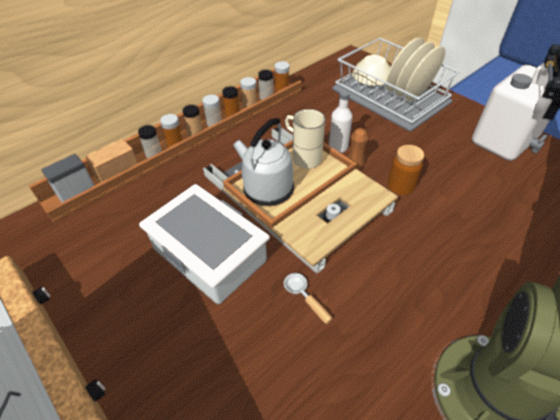

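The top view shows the slot at about (332,235) with the bright stud in the middle. The kettle is at (302,165), the mugs at (365,153) and the jar at (433,242). Next I'll measure the stud and the slide's yaw.

```bash
cat >> h.py <<'E'
def pts(n,d):
    c=env.get_calibration(n);K=c['K'];T=np.linalg.inv(c['camera_from_world'])
    v,u=np.mgrid[:420,:560]
    P=np.stack([(u-K[0,2])/K[0,0]*d,(v-K[1,2])/K[1,1]*d,d],-1)
    return P@T[:3,:3].T+T[:3,3]
def ray(n,u,v,z):
    c=env.get_calibration(n);K=c['K'];T=np.linalg.inv(c['camera_from_world'])
    r=T[:3,:3]@np.array([(u-K[0,2])/K[0,0],(v-K[1,2])/K[1,1],1]);o=T[:3,3]
    return o+r*(z-o[2])/r[2]
E
python3 - <<'E'
from h import *
for n,(u0,v0,u1,v1) in dict(top=(255,190,415,285),side=(270,170,410,275)).items():
    im=cv2.imread(f'pics/{n}0.png')[v0:v1,u0:u1]
    cv2.imwrite(f'pics/{n}0z.png',cv2.resize(im,None,fx=5,fy=5,interpolation=cv2.INTER_CUBIC))
d=np.load('pics/top0.npy');P=pts('top',d)
sub=P[215:255,270:395]
# board top face
m=np.zeros((420,560),np.uint8); m[190:290,255:410]=1
z=P[...,2]
b=((abs(z-.044)<.005)&(m>0)).astype(np.uint8)
n,l,s,c=cv2.connectedComponentsWithStats(b); i=1+s[1:,4].argmax(); q=P[l==i]
print(s[i],np.median(q[:,2]))
r=cv2.minAreaRect((q[:,:2]*1000).astype(np.float32)); print(r,cv2.boxPoints(r))
for u,v in[(332,234),(331,235),(333,233)]: print(P[v,u])
print(ray('top',332,234,.048),ray('side',333,209,.048))
E
```

```text
[ 270  207  128   65 6256] 0.044688296426635965
((488.6890563964844, -88.68864440917969), (141.7258758544922, 310.7098693847656), 0.05663701146841049) [[ 417.67258   66.59617]
 [ 417.9797  -244.11356]
 [ 559.70557 -243.97345]
 [ 559.39844   66.73627]]
[ 0.49909518 -0.08733312  0.04885449]
[ 0.49701894 -0.08478684  0.04717351]
[ 0.50196676 -0.0904389   0.04575416]
[ 0.49923636 -0.087432    0.048     ] [ 0.49434837 -0.08480657  0.048     ]
```

View pics/top0z.png

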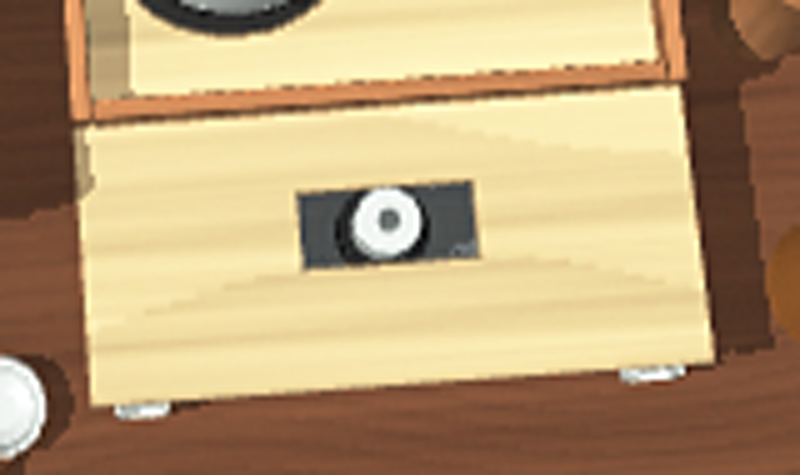

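View pics/side0z.png

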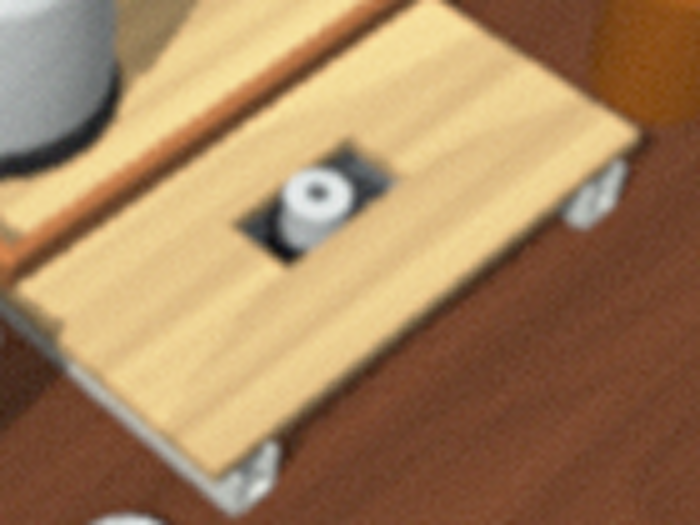

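Request:
carry_out(
  increments=[
    [0.012,0.028,0,8,1],
    [0.024,0.056,0,16,1],
    [0.037,0.083,0,24,1],
    [0.05,0.111,0,32,1],
    [0.062,0.139,0,40,1],
    [0.075,0.167,0,48,1],
    [0.087,0.195,0,56,1],
    [0.1,0.223,0,64,1],
    [0.112,0.251,0,72,1],
    [0.124,0.278,0,80,1],
    [0.137,0.306,0,88,1],
    [0.149,0.334,0,96,1],
    [0.161,0.362,0,104,1],
    [0.174,0.39,0,112,1],
    [0.186,0.418,0,120,1],
    [0.199,0.445,0,128,1],
    [0.211,0.473,0,136,1],
    [0.223,0.501,0,144,1],
    [0.223,0.501,0,152,1],
    [0.223,0.501,0,155,1],
  ],
)

```text
time_s: 2.1
tool_pos: [0.4981, -0.0866, 0.4044]
tool_rot: [-180.0, -0.0, 90.4]
force: [0.5, -0.1, -0.7]
grip_width: 0.0003
```

Run:
```python
from h import *
o=env.get_obs(); print({k:np.round(v,4).tolist() for k,v in o.items()})
for n in('wrist','side'): snap(n,n+'1')
```

```text
{'time_s': 2.1, 'qpos': [42.2957, 2.4885, -36.1148, 102.1707, 1.4964, 75.8604, 96.2632], 'joint_velocities': [1.5939, -0.1072, 0.7231, 0.1678, 0.2856, 0.1665, 26.537], 'effort': [-1.1557, -28.2081, -1.8336, -31.0565, -0.1306, 0.0435, -0.0535], 'tool_pos': [0.4981, -0.0866, 0.4044], 'tool_rot': [-179.9649, -0.0196, 90.4231], 'force': [0.4771, -0.1238, -0.6607], 'wrist_torque': [0.1177, -0.141, -0.0345], 'grip_width': 0.0003}
```

View pics/wrist1.png

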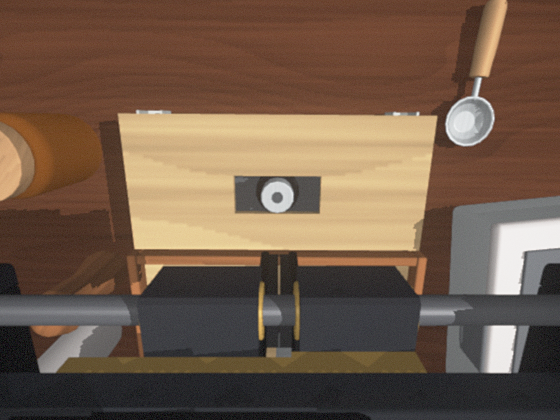

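View pics/side1.png

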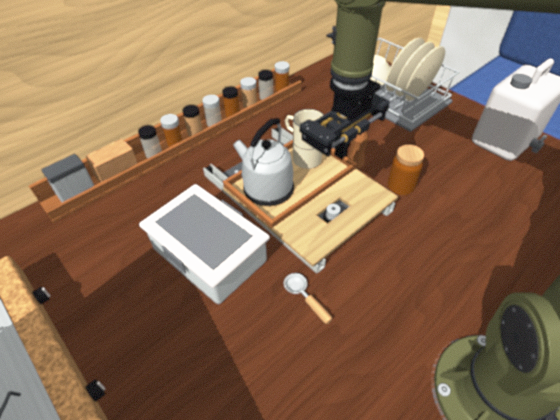

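The wrist view shows the stud at (277,196) and the slot spanning (235..320, 177..213). The gripper's long side lies across the tray, along y, with the camera on the robot's side. I'll triangulate from this.

Run:
```python
from h import *
d=np.load('pics/wrist1.npy')
from scipy.spatial.transform import Rotation as R
Tw=np.eye(4);Tw[:3,:3]=R.from_euler('xyz',[-179.965,-.02,90.42],degrees=True).as_matrix();Tw[:3,3]=[.4981,-.0866,.4044]
c=env.get_calibration('wrist');K=c['K'];T=Tw@c['T_tool_cam']
v,u=np.mgrid[:420,:560]
P=np.stack([(u-K[0,2])/K[0,0]*d,(v-K[1,2])/K[1,1]*d,d],-1)@T[:3,:3].T+T[:3,3]
z=P[...,2]
m=np.zeros((420,560),bool);m[105:250,110:445]=1
b=m&(abs(z-.044)<.003)
# near edge, per column
print('board z',np.median(z[b]),'stud z',np.median(z[193:200,272:276]))
ne=[];sd=[]
for uu in range(140,420,4):
    vv=np.where(b[:,uu])[0]
    if len(vv): ne.append(P[vv[0],uu])
ne=np.array(ne);print('near edge x,slope',np.polyfit(ne[:,1]+.088,ne[:,0],1))
for rows in (range(125,235,4),):
  L=np.array([P[r,np.where(b[r])[0][0]] for r in rows]);Rr=np.array([P[r,np.where(b[r])[0][-1]] for r in rows])
  print('sides y,slope',np.polyfit(L[:,0]-.498,L[:,1],1),np.polyfit(Rr[:,0]-.498,Rr[:,1],1))
s=(z>.0465)&m&(abs(u-277)<25)&(abs(v-196)<22); q=P[s]; print('stud',s.sum(),q.mean(0),(q.min(0)+q.max(0))/2,np.ptp(q,0))
# slot hole
h=m&(z<.04)&(abs(u-277)<50)&(abs(v-196)<25)
hb=(~b)&(abs(u-277)<50)&(abs(v-196)<25)
vv,uu=np.where(hb);print('slot px',uu.min(),uu.max(),vv.min(),vv.max())
def r(u,v,z):
    k=T[:3,:3]@np.array([(u-K[0,2])/K[0,0],(v-K[1,2])/K[1,1],1]);o=T[:3,3];return o+k*(z-o[2])/k[2]
print(r(235,195,.044),r(320,195,.044),r(277,176.5,.044),r(277,213,.044),r(277,196,.048))
# triangulate: stud from wrist/top/side
from scipy.optimize import least_squares
ob=[]
for n,uv in dict(top=(332.2,233.8),side=(333,208)).items():
    cc=env.get_calibration(n);ob.append((cc['K'],cc['camera_from_world'],uv))
ob.append((K,np.linalg.inv(T),(277.3,196.3)))
def f(X): 
    o=[]
    for k,M,uv in ob:
        p=k@(M@np.r_[X,1])[:3];o+=list(p[:2]/p[2]-uv)
    return o
s=least_squares(f,[.5,-.09,.05]);print(s.x,s.fun)
# kettle/mugs initial from top
```

```text
board z 0.043951654883255614 stud z 0.04861841568038672
near edge x,slope [-0.00070786  0.41846088]
sides y,slope [ 0.00245447 -0.24273704] [0.00224445 0.0662539 ]
stud 778 [ 0.49852043 -0.08824874  0.05064178] [ 0.468093   -0.08857291  0.21539256] [0.09537241 0.0320488  0.33776283]
slot px 234 325 172 220
[ 0.49858248 -0.13170429  0.044     ] [ 0.4979082  -0.04345725  0.044     ] [ 0.47889763 -0.08821459  0.044     ] [ 0.51768452 -0.08797665  0.044     ] [ 0.49838549 -0.08807411  0.048     ]
[ 0.49897678 -0.0879181   0.04647179] [-0.05830532  0.39205251 -0.5709323  -0.24247353 -0.14456779 -0.07474051]
```

The stud is at (0.4985, -0.088, 0.048), the yaw is about 0.1° and the board top is at 0.044. Now I'll descend above the stud.

Request:
carry_out(
  increments=[
    [0,0,-0.03,0,1],
    [0,0,-0.06,0,1],
    [0,0,-0.09,0,1],
    [0,0,-0.115,0,1],
    [0,0,-0.135,0,1],
    [0,0,-0.15,0,1],
    [0,0,-0.158,0,1],
    [0,0,-0.16,0,1],
    [0,0,-0.16,0,1],
  ],
)

```text
time_s: 3.1
tool_pos: [0.4982, -0.0881, 0.2452]
tool_rot: [180.0, 0.0, 90.0]
force: [0.1, 0.1, 0.2]
grip_width: 0.0006
```

Run:
```python
from h import *
o=env.get_obs(); print({k:np.round(v,4).tolist() for k,v in o.items()})
for n in('wrist','side','top'):
    p,d=snap(n,n+'2')
a=cv2.imread('pics/wrist2.png');b=cv2.imread('pics/side2.png')[120:280,210:420];c=cv2.imread('pics/top2.png')[100:290,240:450]
cv2.imwrite('pics/m2.png',np.hstack([cv2.resize(b,(400,305)),cv2.resize(c,(400,305))]))
```

```text
{'time_s': 3.1, 'qpos': [39.992, 12.1071, -35.8295, 112.6774, 8.3501, 57.6961, 90.2967], 'joint_velocities': [0.0733, -0.7615, -0.1791, -0.5838, -0.0366, 0.2178, 0.1787], 'effort': [0.0058, -32.6328, -3.3415, -26.2534, 0.0606, 0.0574, -0.0191], 'tool_pos': [0.4982, -0.0881, 0.2452], 'tool_rot': [179.9634, 0.0013, 90.0053], 'force': [0.1383, 0.1289, 0.1955], 'wrist_torque': [0.1301, -0.1717, -0.0276], 'grip_width': 0.0006}
```

View pics/wrist2.png

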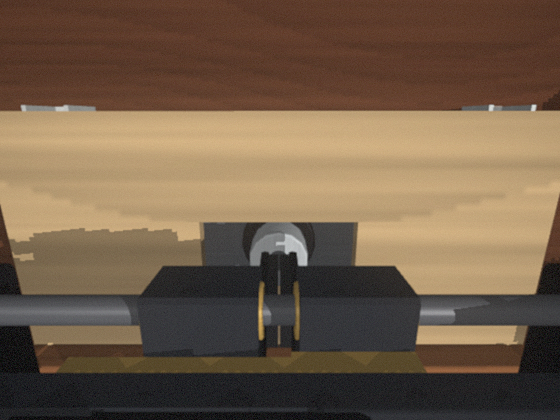

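View pics/m2.png

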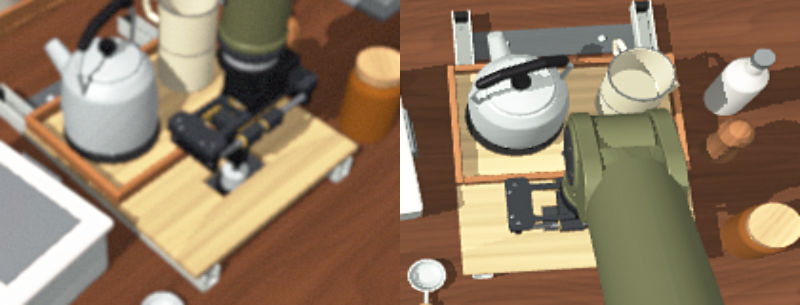

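The finger is over the stud, with gaps to the mugs and kettle. Now I'll press.

Request:
carry_out(
  increments=[
    [0,0,-0.008,0,1],
    [0,0,-0.013,0,1],
    [0,0,-0.017,0,1],
    [0,0,-0.021,0,1],
    [0,0,-0.025,0,1],
    [0,0,-0.029,0,1],
    [0,0,-0.032,0,1],
    [0,0,-0.0325,0,1],
    [0,0,-0.0325,0,1],
    [0,0,-0.0325,0,1],
  ],
)

```text
time_s: 4.25
tool_pos: [0.498, -0.088, 0.2129]
tool_rot: [-180.0, 0.0, 90.0]
force: [-3.1, -0.2, 9.1]
grip_width: 0.0007
```

Run:
```python
from h import *
o=env.get_obs(); print({k:np.round(v,4).tolist() for k,v in o.items() if k in('tool_pos','tool_rot','force','time_s','wrist_torque')})
p,d=snap('wrist','wrist3');p,d=snap('side','side3')
a=cv2.imread('pics/wrist3.png')[80:300,130:430];b=cv2.imread('pics/side3.png')[120:280,210:420]
cv2.imwrite('pics/m3.png',np.hstack([cv2.resize(b,(400,305)),cv2.resize(a,(400,305))]))
```

```text
{'time_s': 4.25, 'tool_pos': [0.498, -0.088, 0.2129], 'tool_rot': [-179.9587, 0.0236, 90.0242], 'force': [-3.088, -0.237, 9.0795], 'wrist_torque': [0.1638, 0.6646, 0.0279]}
```

View pics/m3.png

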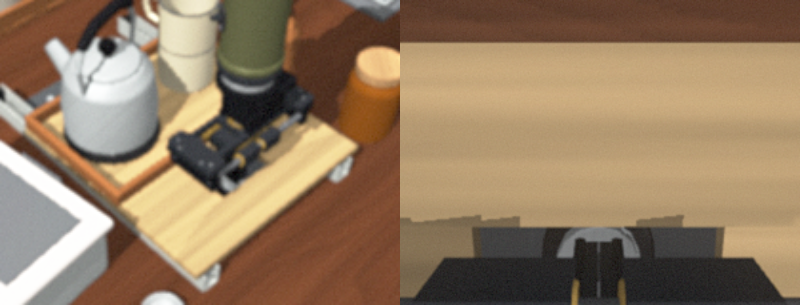

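Fz is 9.1 N and the tip is at 0.031, so the stud is pressed about 0.017. Now I'll push slowly, holding it down.

Request:
carry_out(
  increments=[
    [0.001,0,-0.0006,0,1],
    [0.003,0,-0.0008,0,1],
    [0.005,0,-0.0008,0,1],
    [0.007,0,-0.0008,0,1],
    [0.009,0,-0.0008,0,1],
    [0.011,0,-0.0008,0,1],
    [0.013,0,-0.0008,0,1],
    [0.015,0,-0.0008,0,1],
    [0.017,0,-0.0008,0,1],
    [0.018,0,-0.0008,0,1],
    [0.018,0,-0.0008,0,1],
  ],
)

```text
time_s: 5.45
tool_pos: [0.5138, -0.0882, 0.211]
tool_rot: [-179.5, 0.0, 90.0]
force: [-9.2, -0.1, 11.6]
grip_width: 0.0007
```

Run:
```python
from h import *
o=env.get_obs(); print({k:np.round(v,4).tolist() for k,v in o.items() if k in('tool_pos','tool_rot','force','time_s','wrist_torque')})
p,d=snap('wrist','wrist4');p,d=snap('side','side4')
a=cv2.imread('pics/wrist4.png')[80:300,130:430];b=cv2.imread('pics/side4.png')[120:280,210:420]
cv2.imwrite('pics/m4.png',np.hstack([cv2.resize(b,(400,305)),cv2.resize(a,(400,305))]))
```

```text
{'time_s': 5.45, 'tool_pos': [0.5138, -0.0882, 0.211], 'tool_rot': [-179.5186, 0.0336, 90.0068], 'force': [-9.2158, -0.1169, 11.5909], 'wrist_torque': [0.0058, 2.0759, 0.0238]}
```

View pics/m4.png

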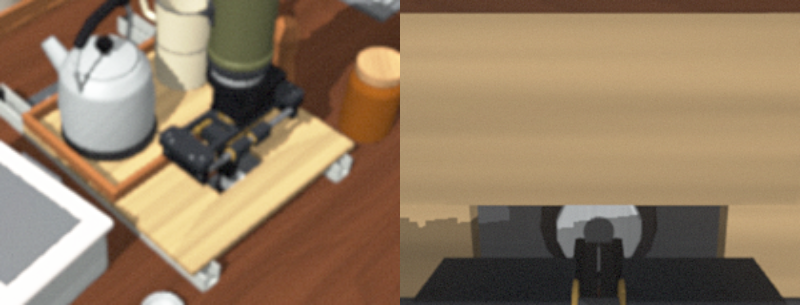

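```bash
cat >> h.py <<'E'
from scipy.spatial.transform import Rotation as R
def wedge(d,o,win=(180,380)):
    Tw=np.eye(4);Tw[:3,:3]=R.from_euler('xyz',o['tool_rot'],degrees=True).as_matrix();Tw[:3,3]=o['tool_pos']
    c=env.get_calibration('wrist');K=c['K'];T=Tw@c['T_tool_cam']
    v,u=np.mgrid[:420,:560]
    P=np.stack([(u-K[0,2])/K[0,0]*d,(v-K[1,2])/K[1,1]*d,d],-1)@T[:3,:3].T+T[:3,3]
    e=[]
    for uu in range(*win,5):
        vv=np.where((abs(P[:,uu,2]-.044)<.004)&(d[:,uu]>0))[0]
        if len(vv): e.append(P[vv[0],uu])
    return np.median(np.array(e),0),P
E
python3 - <<'E'
from h import *
d=np.load('pics/wrist2.npy');o={'tool_rot':[179.963,.0013,90.005],'tool_pos':[.4982,-.0881,.2452]}
print(wedge(d,o)[0])
d=np.load('pics/wrist3.npy');o={'tool_rot':[-179.9587,.0236,90.0242],'tool_pos':[.498,-.088,.2129]}
print(wedge(d,o)[0])
d=np.load('pics/wrist4.npy');o={'tool_rot':[-179.5186,.0336,90.0068],'tool_pos':[.5138,-.0882,.2110]}
e,P=wedge(d,o);print(e)
for v in range(205,265,5): print(v,P[v,278],P[v,240])
E
```

```text
[ 0.41790229 -0.08849196  0.04390066]
[ 0.41794112 -0.08834584  0.04391901]
[ 0.42419944 -0.08854883  0.04392707]
205 [ 0.47303035 -0.08834656  0.04431756] [ 0.47317342 -0.10559069  0.04379621]
210 [ 0.47553501 -0.08834914  0.04370099] [ 0.47558457 -0.10569326  0.04356163]
215 [ 0.47775445 -0.08834787  0.04422961] [ 0.47776926 -0.10568828  0.04422214]
220 [ 0.48018697 -0.08834896  0.04405923] [ 0.48024371 -0.10580106  0.04391423]
225 [ 0.48245207 -0.08834799  0.04450085] [ 0.48303315 -0.10602457  0.0427079 ]
230 [ 0.49029797 -0.0884037   0.02819289] [ 0.49263827 -0.1087392   0.02121044]
235 [ 0.49250563 -0.08839942  0.02963142] [ 0.49523746 -0.10874837  0.02186171]
240 [ 0.4952358  -0.08840019  0.02957633] [ 0.49788171 -0.10877183  0.02239818]
245 [ 0.49840881 -0.08840466  0.02843239] [ 0.50110392 -0.10898072  0.02144425]
250 [ 0.50076615 -0.08840169  0.02948518] [ 0.50325448 -0.1088392   0.02331268]
255 [ 0.50339409 -0.08840101  0.02986197] [ 0.50722363 -0.10925415  0.02073186]
260 [ 0.503146   -0.0883777   0.03688327] [ 0.51604955 -0.1110458   0.00724487]
```

Travel is 6.3 mm, so the slot's near wall is over the stud. I'll go on a little, ease the tip up to within the board's thickness, and then push further.

Request:
carry_out(
  increments=[
    [0.001,0,0,0,1],
    [0.003,0,0,0,1],
    [0.005,0,0.001,0,1],
    [0.007,0,0.003,0,1],
    [0.009,0,0.005,0,1],
    [0.011,0,0.0065,0,1],
    [0.013,0,0.0065,0,1],
    [0.016,0,0.0065,0,1],
    [0.019,0,0.0065,0,1],
    [0.022,0,0.0065,0,1],
    [0.025,0,0.0065,0,1],
    [0.028,0,0.0065,0,1],
    [0.031,0,0.0065,0,1],
    [0.034,0,0.0065,0,1],
    [0.037,0,0.0065,0,1],
    [0.04,0,0.0065,0,1],
    [0.042,0,0.0065,0,1],
    [0.043,0,0.0065,0,1],
  ],
)

```text
time_s: 7.35
tool_pos: [0.5564, -0.0882, 0.2163]
tool_rot: [-179.5, 0.0, 90.0]
force: [-8.8, -0.6, 5.2]
grip_width: 0.0007
```

Run:
```python
from h import *
o=env.get_obs(); print({k:np.round(v,4).tolist() for k,v in o.items() if k in('tool_pos','tool_rot','force','time_s','wrist_torque')})
p,d=snap('wrist','wrist5');print(wedge(d,o)[0]);p,d=snap('side','side5');snap('top','top5')
a=cv2.imread('pics/top5.png')[80:300,230:450];b=cv2.imread('pics/side5.png')[80:280,210:420]
cv2.imwrite('pics/m5.png',np.hstack([cv2.resize(b,(400,380)),cv2.resize(a,(400,380))]))
```

```text
{'time_s': 7.35, 'tool_pos': [0.5564, -0.0882, 0.2163], 'tool_rot': [-179.4548, 0.0039, 90.0007], 'force': [-8.7714, -0.6293, 5.1927], 'wrist_torque': [0.0571, 1.7977, 0.0278]}
[ 0.46620641 -0.08848462  0.04367711]
```

View pics/m5.png

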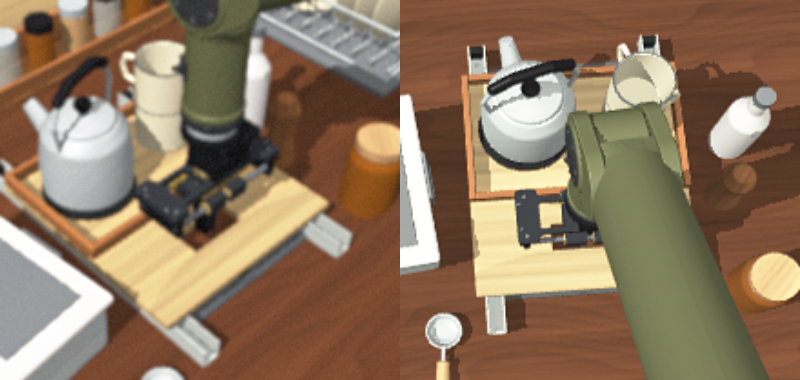

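Travel is 48 mm and everything is riding along. I'll continue and slow down near home.

Request:
carry_out(
  increments=[
    [0.001,0,0.001,0,1],
    [0.003,0,0.001,0,1],
    [0.006,0,0.001,0,1],
    [0.009,0,0.001,0,1],
    [0.012,0,0.001,0,1],
    [0.015,0,0.001,0,1],
    [0.018,0,0.001,0,1],
    [0.021,0,0.001,0,1],
    [0.024,0,0.001,0,1],
    [0.027,0,0.001,0,1],
    [0.03,0,0.001,0,1],
    [0.033,0,0.001,0,1],
    [0.036,0,0.001,0,1],
    [0.039,0,0.001,0,1],
    [0.041,0,0.001,0,1],
    [0.043,0,0.001,0,1],
    [0.045,0,0.001,0,1],
    [0.0465,0,0.001,0,1],
    [0.048,0,0.001,0,1],
    [0.049,0,0.001,0,1],
  ],
)

```text
time_s: 9.5
tool_pos: [0.6049, -0.0882, 0.2165]
tool_rot: [-179.3, -0.0, 90.0]
force: [-8.5, -0.2, 2.4]
grip_width: 0.0006
```

Request:
carry_out(
  increments=[
    [0.0005,0,0,0,1],
    [0.001,0,0,0,1],
    [0.0015,0,0,0,1],
    [0.002,0,0,0,1],
    [0.0025,0,0,0,1],
    [0.003,0,0,0,1],
    [0.003,0,0,0,1],
  ],
)

```text
time_s: 10.2
tool_pos: [0.6103, -0.088, 0.2181]
tool_rot: [-179.9, -0.0, 90.0]
force: [-5.4, -0.6, -4.0]
grip_width: 0.0005
```

Run:
```python
from h import *
o=env.get_obs(); print({k:np.round(v,4).tolist() for k,v in o.items() if k in('tool_pos','tool_rot','force','time_s','wrist_torque')})
p,d=snap('wrist','wrist6');e,P=wedge(d,o);print(e)
p,d=snap('side','side6')
b=cv2.imread('pics/side6.png')[80:280,210:420];a=cv2.imread('pics/wrist6.png')
cv2.imwrite('pics/m6.png',np.hstack([cv2.resize(b,(400,380)),cv2.resize(a,(400,300))[[*range(300)]+[299]*80]]))
```

```text
{'time_s': 10.2, 'tool_pos': [0.6103, -0.088, 0.2181], 'tool_rot': [-179.8518, -0.0148, 90.024], 'force': [-5.3697, -0.6254, -3.991], 'wrist_torque': [0.0103, 0.9302, -0.0103]}
[ 0.52152793 -0.08826891  0.04415091]
```

View pics/m6.png

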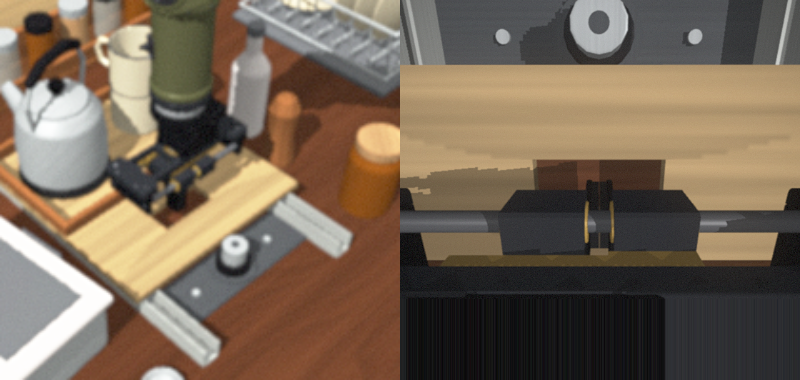

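The tray is at its buffers and the stud stands up behind the near edge. I'll back off inside the slot, then lift clear.

Request:
carry_out(
  increments=[
    [-0.003,0,0,0,1],
    [-0.007,0,0,0,1],
    [-0.01,0,0,0,1],
    [-0.011,0,0,0,1],
    [-0.011,0,0.003,0,1],
    [-0.011,0,0.012,0,1],
    [-0.011,0,0.03,0,1],
    [-0.011,0,0.06,0,1],
    [-0.011,0,0.1,0,1],
    [-0.011,0,0.14,0,1],
    [-0.011,0,0.17,0,1],
    [-0.011,0,0.17,0,1],
  ],
)

```text
time_s: 11.5
tool_pos: [0.6014, -0.0874, 0.3954]
tool_rot: [179.4, 0.1, 90.0]
force: [1.4, 0.9, 0.1]
grip_width: 0.0003
```

Run:
```python
from h import *
o=env.get_obs(); print({k:np.round(v,4).tolist() for k,v in o.items() if k in('tool_pos','tool_rot','force','time_s','wrist_torque')})
p,d=snap('wrist','wrist7');e,P=wedge(d,o);print(e)
z=P[...,2]; s=(abs(P[...,0]-.4985)<.012)&(abs(P[...,1]+.088)<.012); print('stud z',np.median(z[s]),s.sum())
snap('side','side7');snap('top','top7')
b=cv2.imread('pics/side7.png')[80:280,190:420];a=cv2.imread('pics/top7.png')[80:300,140:460]
cv2.imwrite('pics/m7.png',np.hstack([cv2.resize(b,(400,348)),cv2.resize(a,(400,348))]))
```

```text
{'time_s': 11.5, 'tool_pos': [0.6014, -0.0874, 0.3954], 'tool_rot': [179.4139, 0.1146, 90.0399], 'force': [1.4156, 0.8698, 0.077], 'wrist_torque': [0.1262, -0.2068, -0.0104]}
[ 0.52224851 -0.08913237  0.04405523]
stud z 0.04792261309066975 735
```

View pics/m7.png

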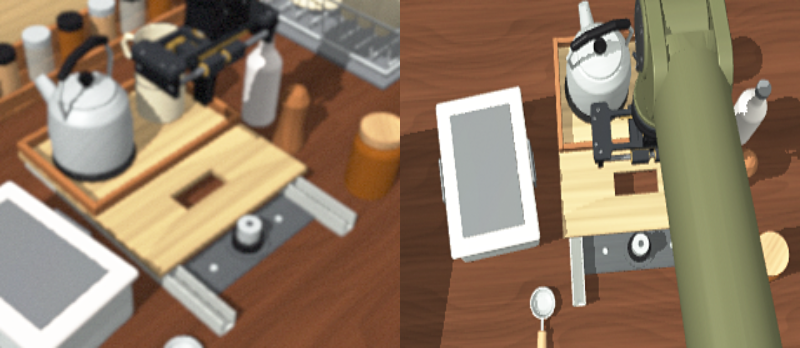

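View pics/wrist7.png

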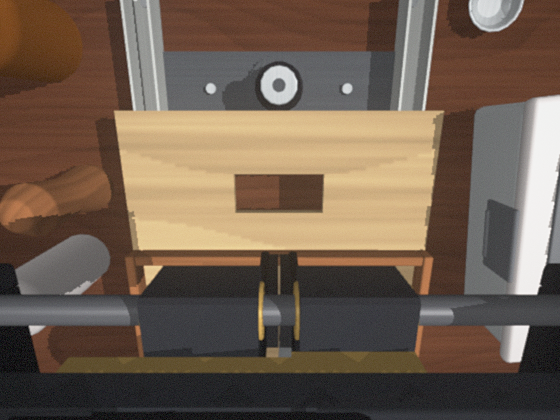

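The stud is up (0.048) and the near edge is at x ≈ 0.521, beyond it. I'll move aside for a clear look at the kettle and mugs.

Request:
carry_out(
  increments=[
    [-0.01,0,0.005,0,1],
    [-0.03,0,0.01,0,1],
    [-0.05,-0.02,0.01,0,1],
    [-0.07,-0.05,0.01,0,1],
    [-0.09,-0.08,0.01,0,1],
    [-0.11,-0.11,0.01,0,1],
    [-0.12,-0.15,0.01,0,1],
    [-0.12,-0.19,0.01,0,1],
    [-0.12,-0.23,0.01,0,1],
    [-0.12,-0.25,0.01,0,1],
    [-0.12,-0.25,0.01,0,1],
  ],
)

```text
time_s: 12.75
tool_pos: [0.4784, -0.341, 0.3976]
tool_rot: [-179.9, -0.1, 89.7]
force: [0.2, 0.4, -0.4]
grip_width: 0.0003
```

Run:
```python
from h import *
o=env.get_obs(); print(o['time_s'],o['force'])
snap('side','side8');snap('top','top8')
b=cv2.imread('pics/side8.png')[60:300,130:430];a=cv2.imread('pics/top8.png')[60:300,160:460]
cv2.imwrite('pics/m8.png',np.hstack([cv2.resize(b,(400,320)),cv2.resize(a,(400,320))]))
def centroid(t,lo,hi):
    P=pts('top',np.load(f'pics/{t}.npy'));m=np.all((P>lo)&(P<hi),-1);q=P[m];return q[:,:2].mean(0),q[:,2].max(),m.sum()
for t,dx in(('top0',0),('top8',.102)):
    print(t,'kettle',centroid(t,[.57+dx,-.10,.06],[.75+dx,.06,.14]),'mug',centroid(t,[.61+dx,-.23,.1],[.75+dx,-.115,.2]))
```

```text
12.75 [ 0.23800649  0.43672332 -0.36399078]
top0 kettle (array([ 0.64113444, -0.00286007]), np.float64(0.13980256210177977), np.int64(712)) mug (array([ 0.67898706, -0.17017892]), np.float64(0.1917252134396088), np.int64(1398))
top8 kettle (array([ 0.74213401, -0.00796793]), np.float64(0.13996260955587592), np.int64(828)) mug (array([ 0.7816301 , -0.16960726]), np.float64(0.19219947271464466), np.int64(1413))
```

View pics/m8.png

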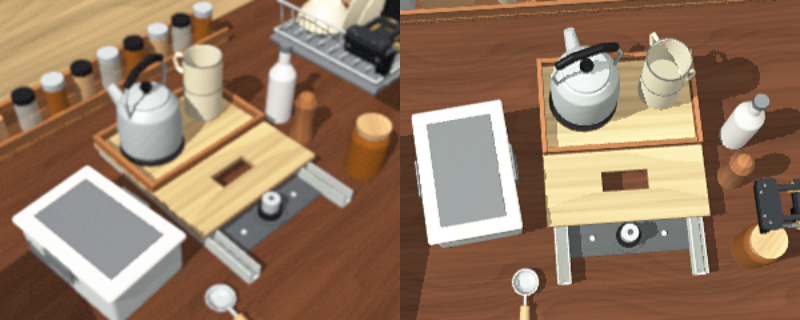

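```bash
python3 -c "
from cell import env
print(env.sign_off())"
```

```text
the job is handed in; nothing more can be done
None
```

The tray is pushed fully home and locked, and I handed the job in at about 13 s of the 38 s allowed. With the closed fingertips I pressed the stud down about 17–19 mm. I kept it down while pushing the slot's far wall, until the tray itself held the stud under. Then I pushed the tray slowly to its buffers, backed off inside the slot and lifted clear.

**Last checks**
- **Lock:** the stud is back up, with its top at 0.048 m, and stands behind the tray's near edge.
- **Tray travel:** the near edge measured 103.6 mm of travel just before I backed off, and about 104 mm after I lifted clear. The buffers should stop it at 102 mm, so I put the extra 2 mm down to measurement error.
- **Mugs:** still stacked upright, and moved about 103 mm with the tray.
- **Kettle:** upright on its trivet, and moved about 101 mm with the tray. Its measured centre also shifted about 5 mm sideways. I think that comes from the changed viewing angle, because it looks unmoved on its trivet in the picture, but I did not confirm it.
- **Other items:** the box, spoon, jar, grinder and bottle look undisturbed in the pictures, though I did not measure them.
- **Forces:** the highest reading I took was about 12 N on one axis (about 15 N in total). I read forces only between moves, so brief peaks would not show.

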